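# Pack seven round spice pots into a round tin

## Robot

A 6-joint arm with a two-finger parallel gripper is mounted at the origin on the work surface; the furniture and walls round the work are solid. World frame = base frame: x ahead of the robot, y to its left, z up, the work surface at z = 0. Lengths are in m, angles in degrees, forces in N, time in s.
With the tool pointing down it reaches from about 0.3 to 0.75 m from the base axis. Payload 8.5 kg.
Tool frame: the origin (TCP) lies at the very end of the fingers, on their centre line; the grasp point (between the pads) lies 19 mm behind it; z points along the fingers, y is the line along which they close (so a half turn about z gives the same grasp; the last joint's range is limited). The gripper opens to 85 mm and grips with 20 to 120 N. Pads are 22 mm wide; open, the fingers measure 114 mm over their backs; the gripper's body (76 mm by 85 mm) begins 54 mm behind the grasp point. The pads swing forward as they close: fully open they stand 13 mm farther back than shut.
Start: joints at [-76.221, 21.807, 74.336, -0, 83.858, -12.336], TCP at [0.242, -0.494, 0.231] pointing down, gripper open.
Joint ranges: [-178.18, 178.18], [-50.72, 133.34], [12.68, 142.11], [-81.47, 261.47], [9.98, 163.14], [-165.26, 165.26]. Speed limits (degrees/s): [136.94, 136.94, 180, 180, 180, 180].

## Interface

Orientations are given as a 3x3 rotation matrix whose columns are the frame's x, y, z axes.
In Python, from rig import env gives the robot as it stands.
- The arm moves only by the tool move_arm, never from a script. Its argument "plan" is a list of rows, each a list of 7 numbers: the turn, a rotation vector about the tool's x, y, z in degrees, then the shift along the tool's x, y, z in cm, then the gripper command: -1 is shut, 1 is fully open, values between are in proportion. In form: [[ax, ay, az, tx, ty, tz, jaw], ...]. A call has 1 to 5 rows; each row is the pose to reach, as a shift and turn from the pose commanded when the call began, along the tool's axes at that moment; what a row does not reach only later rows make up. A row lasts 1/10 s, in which the tool goes at most 50 mm and 8.59 degrees, less where a joint would pass 70% of its speed; a pose out of reach is approached as far as the arm can. A call with a gripper value outside its range is refused whole. The fingers move at their own pace and stop on an object; "squeeze" is the grip in N (left out, the last holds). Time passes only in rows, so rows that repeat a pose let the fingers close. It gives the time, the measured TCP pose, the force, the opening and the grip force at its end, in the units of the state.
- env.observe(): the state, without advancing time (a new reading comes with each control period).
- env.get_image(name): name is "scene" or "top"; returns a dict with "color" (384x512x3 uint8, red, green, blue), "fov_y" (degrees; the focal length in pixels is half the picture's height over the tangent of half this angle, whatever the lens; pixels are square), "cx", "cy" (the principal point, pixels), "R" (3x3) and "t" (3): a world point X has camera coordinates R X + t. Camera axes: x right, y down, z forward; pixel columns grow to the right and rows downward; lengths in m; the calibration is good to about 2 mm. A picture is of the moment at which its call begins. There is no depth.
- env.close_job(): hands the job in; it is judged then, once.
Trained networks look in a picture, given as the dict that the camera call returned (one of the last four; its "shot" number tells which), for a name from the list of things; names that differ only in an ending like _2 or _b are one class to them, and where a whole thing is asked for, a point or a joint stands for the part that bears it (a point fixed in the world has none). Each returns a list of dicts, best first, with "conf" (0 to 1); they miss things now and then, are a little off and sometimes report something else, mostly with a low value. They report only what shows in the picture. A call takes as long as a camera call. They do not tell look-alikes from the thing itself.
- env.outline_of(target, picture): "mask" (384x512 bool, what is visible of it) and "bbox" ([centre column, centre row, width, height] in pixels, round what is visible of it).
- env.tip_of(target, picture): "pixel" ([column, row] in pixels: a listed point, or the origin of a listed thing).
The state is a dict: "time_s": time; "q": joint angles; "qvel": joint speeds; "joint_efforts": joint torques, N m; "position": TCP position; "tool_rot": TCP orientation; "ft_force": force on the tool from outside, world axes, zero at the start; "wrist_torque": the same for the moment, N m; "grip_width": finger opening in m; "gripper_force": force on a finger pad.
Only numpy, scipy, OpenCV 4.12 (cv2) and the standard library are available. Lean on these libraries where they do the work, as an engineer would, in place of code of your own. Each camera call takes 0.05 s, during which the arm holds its last target. There are 200 camera calls.

## Task

Put all seven little knobbed spice pots away in the round green tin, in one layer: move the terracotta pot that stands astray in the tin to the middle, and add the four pots from the worktop so that six stand in a ring round it. All seven must stand upright and flat on the tin's floor; set them down, do not drop them, and leave the garlic, the tall spice jar and the food tub where they are.

Things in the scene. Friction and masses are not known exactly. Their poses are not given: they have to be found in the camera images.
- tin: Round open green metal tin, brass-yellow rim and floor, fixed to the worktop. Inner diameter 154 mm, outer 160 mm, rim 36 mm and inner floor 3 mm above the worktop. Seven pots fit only as one in the middle and six round it, 60 degrees apart, centres about 51 mm from the middle (2 to 3 mm between neighbours). Origin: centre of its underside; z up; its yaw means nothing.
- pot_a: Closed white spice pot, about 120 g: round body 48 mm in diameter, 50 mm high, edges rounded; on its top centre a fixed wooden knob 18 mm in diameter, 24 mm high (74 mm overall). Grip the knob: in the tin there is no finger room below it. Origin: centre of the underside; z up. At the start in the tin, against its wall.
- pot_b: Closed blue spice pot, about 120 g: round body 48 mm in diameter, 50 mm high, edges rounded; on its top centre a fixed wooden knob 18 mm in diameter, 24 mm high (74 mm overall). Grip the knob: in the tin there is no finger room below it. Origin: centre of the underside; z up. At the start in the tin, against its wall, beside the white pot_a.
- pot_c: Closed terracotta spice pot, about 120 g: round body 48 mm in diameter, 50 mm high, edges rounded; on its top centre a fixed wooden knob 18 mm in diameter, 24 mm high (74 mm overall). Grip the knob: in the tin there is no finger room below it. Origin: centre of the underside; z up. At the start in the tin, standing 12 to 28 mm off its middle, on the side away from pot_a and pot_b.
- pot_d: Closed white spice pot, about 120 g: round body 48 mm in diameter, 50 mm high, edges rounded; on its top centre a fixed wooden knob 18 mm in diameter, 24 mm high (74 mm overall). Grip the knob: in the tin there is no finger room below it. Origin: centre of the underside; z up. At the start on the worktop to the right of the tin.
- pot_e: Closed blue spice pot, about 120 g: round body 48 mm in diameter, 50 mm high, edges rounded; on its top centre a fixed wooden knob 18 mm in diameter, 24 mm high (74 mm overall). Grip the knob: in the tin there is no finger room below it. Origin: centre of the underside; z up. At the start on the worktop to the right of the tin.
- pot_f: Closed terracotta spice pot, about 120 g: round body 48 mm in diameter, 50 mm high, edges rounded; on its top centre a fixed wooden knob 18 mm in diameter, 24 mm high (74 mm overall). Grip the knob: in the tin there is no finger room below it. Origin: centre of the underside; z up. At the start on the worktop to the right of the tin.
- pot_g: Closed white spice pot, about 120 g: round body 48 mm in diameter, 50 mm high, edges rounded; on its top centre a fixed wooden knob 18 mm in diameter, 24 mm high (74 mm overall). Grip the knob: in the tin there is no finger room below it. Origin: centre of the underside; z up. At the start on the worktop to the right of the tin.
- garlic: Garlic bulb, 60 mm across, 59 mm high, on the worktop. Origin at the centre of its underside. A bystander.
- spice_jar: Tall spice jar with brown cap, 44 mm in diameter, 105 mm high, on the worktop. Origin at the centre of its underside. A bystander.
- food_tub: White round food tub with lid, 119 mm across, 51 mm high, on the worktop. Origin at the centre of its underside. A bystander.
There are look-alikes about, which are no part of the job. What is shaped like the pot_e but purple is not meant.

How it is judged (in metres and radians):
At the end, for the whole second after the job is handed in: All seven pots inside the tin (each centre within 56 mm of the tin's), underside within 3 mm of its inner floor, upright within 0.06 rad, at rest; the terracotta pot_c, which began in the tin, in its middle (within 12 mm) (horizontal distance between each of pot_a, pot_b, pot_c, pot_d, pot_e, pot_f, pot_g and tin below 0.056 m and z of each of pot_a, pot_b, pot_c, pot_d, pot_e, pot_f, pot_g in the frame of tin below 0.006 m and angle between each of pot_a, pot_b, pot_c, pot_d, pot_e, pot_f, pot_g's own z axis and vertical below 0.06 rad and linear speed of each of pot_a, pot_b, pot_c, pot_d, pot_e, pot_f, pot_g below 0.02 m/s and horizontal distance between pot_c and tin below 0.012 m); the robot touches nothing.
It fails at once if the garlic, the spice jar or the food tub moved more than 20 mm (distance of any of garlic, spice_jar, food_tub from where it was at the start of the episode above 0.02 m).
It fails at once if a pot dropped into the tin (over 0.5 m/s within 20 mm of its floor) ((horizontal distance between pot_a and tin below 0.06 m and z of pot_a in the frame of tin below 0.023 m and linear speed of pot_a above 0.5 m/s) or (horizontal distance between pot_b and tin below 0.06 m and z of pot_b in the frame of tin below 0.023 m and linear speed of pot_b above 0.5 m/s) or (horizontal distance between pot_c and tin below 0.06 m and z of pot_c in the frame of tin below 0.023 m and linear speed of pot_c above 0.5 m/s) or (horizontal distance between pot_d and tin below 0.06 m and z of pot_d in the frame of tin below 0.023 m and linear speed of pot_d above 0.5 m/s) or (horizontal distance between pot_e and tin below 0.06 m and z of pot_e in the frame of tin below 0.023 m and linear speed of pot_e above 0.5 m/s) or (horizontal distance between pot_f and tin below 0.06 m and z of pot_f in the frame of tin below 0.023 m and linear speed of pot_f above 0.5 m/s) or (horizontal distance between pot_g and tin below 0.06 m and z of pot_g in the frame of tin below 0.023 m and linear speed of pot_g above 0.5 m/s)).
It also fails if it takes over 72 s, if anything falls off the work surface, if the arm or the gripper's body presses on something with over 40 N, if the wrist force passes 120 N, or if a joint passes its speed limit or range.

## Working session

There is one attempt and no reset: what is moved stays moved. The work goes in short steps, Python scripts to look and compute and a tool call to move; the robot and the scene stay as the last step left them, time stands still between calls to the robot, and variables do not carry over. Pictures are saved under pics/ and viewed, at most 10 in all, crops included, and the job is handed in when it is done.

Besides the shell and the picture viewer there is one more tool, called in YAML: its name, and indented under it one key for each argument. move_arm: Moves the arm, as the interface text tells. Its arguments: {"type":"object","properties":{"plan":{"type":"array"},"squeeze":{"type":"number"}},"required":["plan"]}

```bash
ls; mkdir -p pics; python3 - <<'E'
from rig import env
import cv2,numpy as np
s=env.observe();print(s['time_s'],s['position'],np.round(s['tool_rot'],3).tolist(),s['grip_width'])
for n in("scene","top"):
    p=env.get_image(n);cv2.imwrite(f"pics/{n}0.png",cv2.resize(p["color"][:,:,::-1],(800,600)))
    print(n,p["fov_y"],p["cx"],p["cy"],np.round(p["R"],3).tolist(),np.round(p["t"],3).tolist())
E
```

```text
pics
0.0 [ 0.24202299 -0.49355528  0.23069952] [[0.898, 0.44, -0.0], [0.44, -0.898, 0.001], [0.0, -0.001, -1.0]] 0.08529760027402723
scene 49.7776428256863 261.1581801361306 190.64166349482846 [[0.8, -0.599, -0.014], [-0.361, -0.464, -0.809], [0.478, 0.652, -0.588]] [-0.344, 0.169, 1.212]
top 44.363638618779476 253.64070199697744 191.86730239675597 [[-0.028, -1.0, -0.001], [-0.996, 0.028, -0.084], [0.084, -0.002, -0.996]] [-0.057, 0.397, 1.366]
```

View pics/top0.png

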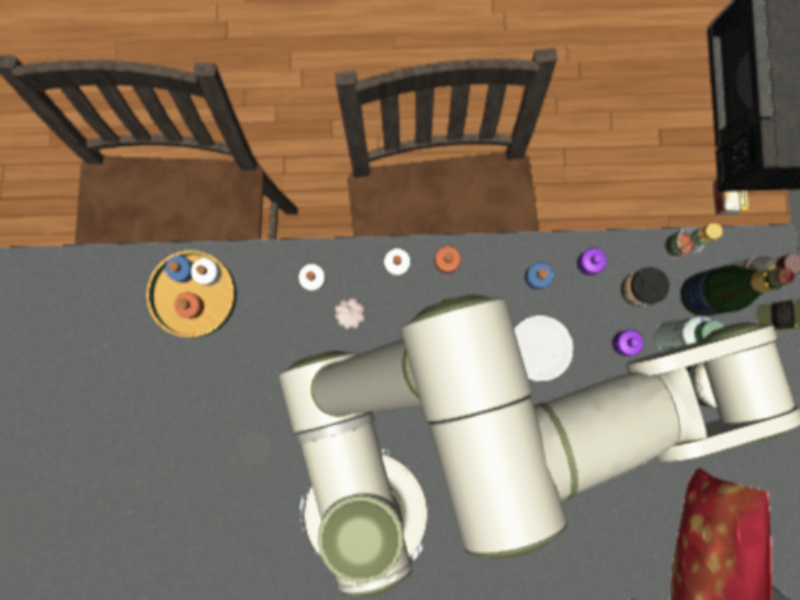

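View pics/scene0.png

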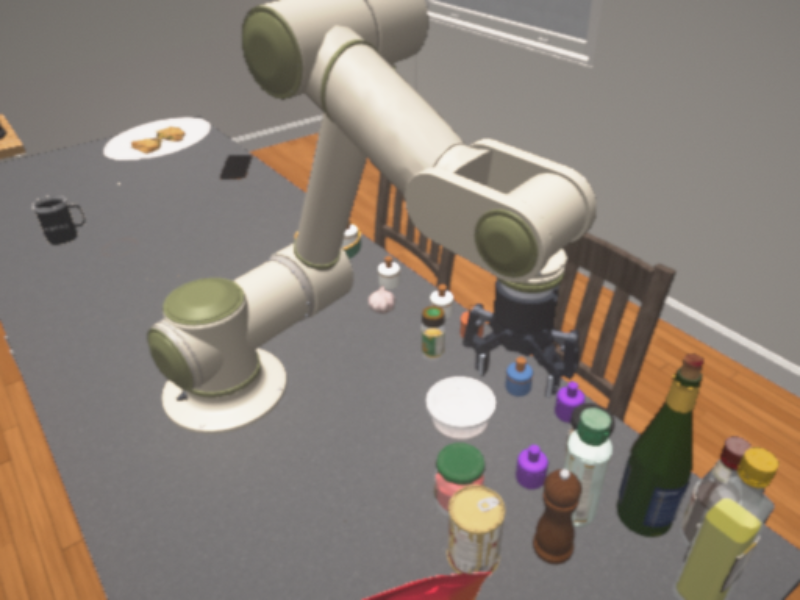

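Top view (800 px picture):
- **Tin:** (191,293), with terracotta at (187,304), blue at (178,267) and white at (204,270).
- **Worktop pots:** white (311,277), white (397,261), terracotta (447,259), blue (540,274).
- **Look-alikes:** purple at (593,261) and (629,342). I reject these and choose the blue one at (540,274).

Next I measure and check the choice in one close crop.

```bash
cat > h.py <<'E'
from rig import env
import cv2,numpy as np
from scipy.optimize import least_squares
def f(p): return 192/np.tan(np.radians(p["fov_y"]/2))
def proj(p,X):
    c=np.atleast_2d(X)@np.array(p["R"]).T+np.array(p["t"])
    return c[:,:2]/c[:,2:]*f(p)+[p["cx"],p["cy"]]
def ray(p,px,z):
    R=np.array(p["R"]);C=-R.T@np.array(p["t"])
    d=R.T@np.array([(px[0]-p["cx"])/f(p),(px[1]-p["cy"])/f(p),1]);return C+d*(z-C[2])/d[2]
A=np.linspace(0,2*np.pi,48,endpoint=False)
def ring(r,z): return np.c_[r*np.cos(A),r*np.sin(A),0*A+z]
S=8
def model_c(p,xy,parts):
    m=np.zeros((384*S,512*S),np.uint8)
    for pts in parts:
        h=cv2.convexHull(((proj(p,pts+[xy[0],xy[1],0])+.5)*S).astype(np.float32))
        cv2.fillConvexPoly(m,h.astype(np.int32),1)
    M=cv2.moments(m,True);return np.array([M['m10']/M['m00'],M['m01']/M['m00']])/S-.5+.5/S
def fit(p,c,parts,z0):
    xy=ray(p,c,z0)[:2]
    for _ in range(3):
        e=np.array(c)-model_c(p,xy,parts)
        xy=xy+(ray(p,np.array(c)+e,z0)-ray(p,c,z0))[:2]
    return xy
def pot(z=0): return [np.r_[ring(24,0),ring(24,50)]/1e3+[0,0,z],knob(z)[0]]
def knob(z=0): return [np.r_[ring(9,50),ring(9,74)]/1e3+[0,0,z]]
def cen(m):
    M=cv2.moments(m.astype(np.uint8),True);return np.array([M['m10'],M['m01']])/max(M['m00'],1)
E
python3 - <<'E'
from h import *
p=env.get_image("top")
c=p["color"];cv2.imwrite("pics/crop1.png",cv2.resize(c[150:240,85:405,::-1],(800,225),interpolation=cv2.INTER_CUBIC))
for n in["tin","pot_a","pot_b","pot_c","garlic","spice_jar","food_tub"]:
    for o in env.outline_of(n,p):
        m=o["mask"];cc=cen(m)
        print(n,round(o["conf"],2),np.round(cc,1),m.sum(),"potfit",np.round(fit(p,cc,pot(),.03),4) if n[:3]=="pot" else np.round(ray(p,cc,.036 if n=="tin" else .03),4), c[m].mean(0).astype(int))
E
```

```text
tin 0.73 [122.  191.4] 1762 potfit [0.4059 0.3129 0.036 ] [201 163  91]
tin 0.24 [131.6 173.6] 237 potfit [0.457  0.2847 0.036 ] [210 204 195]
pot_a 0.79 [285.7 165.7] 238 potfit [ 0.4687 -0.1641] [187 113  79]
pot_a 0.68 [378.  166.9] 258 potfit [ 0.4579 -0.4341] [138  79 180]
pot_a 0.68 [400.7 218.6] 239 potfit [ 0.305  -0.4922] [138  78 178]
pot_a 0.67 [131.8 173.3] 261 potfit [0.4589 0.2865] [209 202 191]
pot_a 0.63 [114.3 171.4] 243 potfit [0.466  0.3376] [102 114 133]
pot_a 0.57 [120.  195.1] 239 potfit [0.3959 0.3212] [181 110  73]
pot_a 0.52 [344.4 175.9] 228 potfit [ 0.4339 -0.3345] [ 96 114 139]
pot_a 0.52 [253.7 167.5] 239 potfit [ 0.4659 -0.0704] [222 218 210]
pot_a 0.5 [199.6 177.3] 236 potfit [0.4416 0.0883] [220 215 208]
pot_b 0.79 [285.7 165.7] 238 potfit [ 0.4687 -0.1641] [187 113  79]
pot_b 0.68 [378.  166.9] 258 potfit [ 0.4579 -0.4341] [138  79 180]
pot_b 0.68 [400.7 218.6] 239 potfit [ 0.305  -0.4922] [138  78 178]
pot_b 0.67 [131.8 173.3] 261 potfit [0.4589 0.2865] [209 202 191]
pot_b 0.63 [114.3 171.4] 243 potfit [0.466  0.3376] [102 114 133]
pot_b 0.57 [120.  
[... 305 characters left out ...]
87 113  79]
pot_c 0.68 [378.  166.9] 258 potfit [ 0.4579 -0.4341] [138  79 180]
pot_c 0.68 [400.7 218.6] 239 potfit [ 0.305  -0.4922] [138  78 178]
pot_c 0.67 [131.8 173.3] 261 potfit [0.4589 0.2865] [209 202 191]
pot_c 0.63 [114.3 171.4] 243 potfit [0.466  0.3376] [102 114 133]
pot_c 0.57 [120.  195.1] 239 potfit [0.3959 0.3212] [181 110  73]
pot_c 0.52 [344.4 175.9] 228 potfit [ 0.4339 -0.3345] [ 96 114 139]
pot_c 0.52 [253.7 167.5] 239 potfit [ 0.4659 -0.0704] [222 218 210]
pot_c 0.5 [199.6 177.3] 236 potfit [0.4416 0.0883] [220 215 208]
garlic 0.85 [223.5 200. ] 277 potfit [0.373  0.0199 0.03  ] [208 192 182]
food_tub 0.84 [347.8 221.1] 1189 potfit [ 0.3018 -0.3381  0.03  ] [234 234 229]
```

View pics/crop1.png

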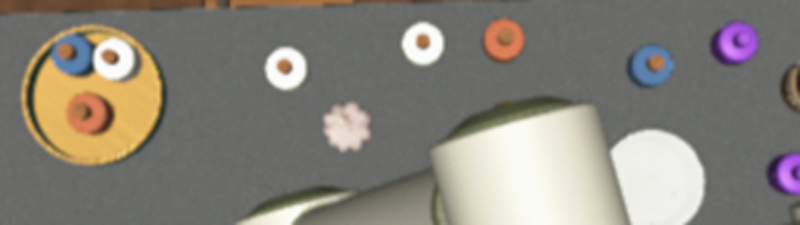

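```bash
cat >> h.py <<'E'
def tinfit(p,mask):
    ct=max(cv2.findContours(mask.astype(np.uint8),0,1)[0],key=cv2.contourArea)
    hp=cv2.convexHull(ct)[:,0].astype(float)
    m=np.zeros((384,512),np.uint8);cv2.fillConvexPoly(m,hp.astype(np.int32),1)
    b=max(cv2.findContours(m,0,1)[0],key=cv2.contourArea)[:,0].astype(float)
    def res(v):
        h=cv2.convexHull((proj(p,np.r_[ring(80,0),ring(80,36)]/1e3+[v[0],v[1],0])).astype(np.float32))
        return [cv2.pointPolygonTest(h,(float(q[0]),float(q[1])),True)-.5 for q in b]
    r=least_squares(res,ray(p,b.mean(0),.02)[:2],loss="soft_l1",f_scale=.5,diff_step=1e-3)
    return r.x,np.sqrt(np.mean(np.array(r.fun)**2)),np.median(r.fun)
E
python3 - <<'E'
from h import *
for k in range(2):
    p=env.get_image("top");hsv=cv2.cvtColor(p["color"],cv2.COLOR_RGB2HSV)
    o=env.outline_of("tin",p)[0]
    x=tinfit(p,o["mask"]);T=x[0];print("tin",np.round(T,4),x[1:])
    yel=(hsv[...,1]>90);yel[:, :85]=0;yel[:,155:]=0;yel[:158]=0;yel[220:]=0
    print("tin col",tinfit(p,yel))
    for o in env.outline_of("pot_a",p):
        c=cen(o["mask"]);z=.003 if c[0]<150 else 0
        xy=fit(p,c,pot(z),.03);bb=o["bbox"]
        # knob: brown inside mask
        h=hsv;kn=o["mask"]&(h[...,0]<20)&(h[...,1]>80)
        k2=fit(p,cen(kn),knob(z),.065) if kn.sum()<80 and kn.sum()>15 else [0,0]
        d=xy-T;print(np.round(xy,4),"knob",np.round(k2,4),kn.sum(), "rel",np.round(d*1e3,1),round(np.hypot(*d)*1e3,1),round(np.degrees(np.arctan2(d[1],d[0])),1))
E
```

```text
tin [0.4183 0.3154] (np.float64(0.7168860578585595), np.float64(-0.4834265857929112))
tin col (array([0.41824296, 0.31824711]), np.float64(0.5501875129489555), np.float64(-0.1680701179177947))
[ 0.4582 -0.4335] knob [0 0] 0 rel [  39.9 -748.8] 749.9 -86.9
[0.4588 0.2873] knob [0.4573 0.2769] 45 rel [ 40.5 -28.1] 49.3 -34.7
[0.4408 0.0875] knob [0.4413 0.0885] 21 rel [  22.5 -227.9] 229.0 -84.4
[ 0.4677 -0.0697] knob [ 0.4654 -0.0709] 20 rel [  49.4 -385. ] 388.2 -82.7
[ 0.4342 -0.3358] knob [ 0.4327 -0.3346] 23 rel [  15.9 -651.2] 651.4 -88.6
[0.465  0.3376] knob [0.4601 0.3312] 41 rel [46.7 22.2] 51.7 25.4
[0.3971 0.3184] knob [0 0] 262 rel [-21.2   3.1] 21.4 171.8
[ 0.3039 -0.4934] knob [0 0] 0 rel [-114.3 -808.7] 816.8 -98.0
[ 0.4692 -0.1644] knob [0 0] 235 rel [  50.9 -479.7] 482.4 -83.9
tin [0.4187 0.3167] (np.float64(0.5404665720687449), np.float64(-0.2745740201565268))
tin col (array([0.41820296, 0.31832604]), np.float64(0.5564400957252009), np.float64(-0.19057267718182108))
[ 0.4361 -0.3338] knob [ 0.4329 -0.3349] 22 rel [  17.4 -650.4] 650.7 -88.5
[0.4416 0.0888] knob [0.4413 0.0885] 21 rel [  22.9 -227.9] 229.0 -84.3
[0.4663 0.3364] knob [0.4638 0.3311] 34 rel [47.6 19.8] 51.5 22.6
[ 0.4683 -0.1648] knob [0 0] 215 rel [  49.6 -481.5] 484.0 -84.1
[ 0.3038 -0.4937] knob [0 0] 0 rel [-114.9 -810.3] 818.4 -98.1
[ 0.4575 -0.4342] knob [0 0] 0 rel [  38.7 -750.9] 751.9 -87.0
[0.3956 0.3184] knob [0 0] 242 rel [-23.1   1.7] 23.1 175.7
[0.4581 0.2865] knob [0.4575 0.2864] 24 rel [ 39.4 -30.1] 49.6 -37.4
[ 0.4665 -0.0692] knob [ 0.4654 -0.0709] 20 rel [  47.8 -385.8] 388.8 -82.9
```

move_arm:
  plan:
    - [0,0,8.5,0,0,0,0]
    - [0,0,17,0,0,0,0]
    - [0,0,25.5,0,0,0,0]
    - [0,0,26.1,0,0,0,0]
    - [0,0,26.1,0,0,0,0]
  squeeze: 40

```text
time_s: 1.3
position: [0.2421, -0.4938, 0.2313]
tool_rot: [[1.0, 0.004, -0.0], [0.004, -1.0, 0.0], [-0.0, -0.0, -1.0]]
ft_force: [-0.4, 0.3, -0.7]
grip_width: 0.0429
gripper_force: 0.0
```

```bash
python3 - <<'E'
from h import *
s=env.observe();print(s['time_s'],s['position'],np.round(s['tool_rot'],4).tolist(),s['grip_width'],s['ft_force'],s['q'])
p=env.get_image("scene")
for o in env.outline_of("spice_jar",p): print(o["conf"],o["bbox"],ray(p,cen(o["mask"]),.05))
E
```

```text
1.3 [ 0.24209238 -0.49384354  0.23131865] [[1.0, 0.0038, -0.0], [0.0038, -1.0, 0.0], [-0.0, -0.0, -1.0]] 0.04287709093729103 [-0.41332842  0.31678223 -0.72816293] [-7.62204961e+01  2.18078081e+01  7.43345347e+01 -4.00690816e-04
  8.38579515e+01  1.35646829e+01]
0.8 [276.6, 212.1, 14.6, 34.9] [ 0.37189962 -0.15860815  0.05      ]
```

move_arm:
  plan:
    - [0,0,0,3.5,-3.5,0,0]
    - [0,0,0,7,-7,0,0]
    - [0,0,0,10.5,-10.5,0,0]
    - [0,0,0,14,-14,0,0]
    - [0,0,0,15.4,-18.5,0,0]

```text
time_s: 1.9
position: [0.398, -0.3077, 0.2311]
tool_rot: [[1.0, 0.003, 0.001], [0.003, -1.0, -0.0], [0.001, 0.0, -1.0]]
ft_force: [0.4, -0.7, -0.6]
grip_width: 0.0428
gripper_force: 0.0
```

move_arm:
  plan:
    - [0,0,0,0,-5,0,0]
    - [0,0,0,0,-10,0,0]
    - [0,0,0,0,-15,0,0]
    - [0,0,0,0,-20,0,0]
    - [0,0,0,0,-25,0,0]

```text
time_s: 2.4
position: [0.3956, -0.057, 0.2316]
tool_rot: [[1.0, 0.002, 0.001], [0.002, -1.0, -0.0], [0.001, 0.0, -1.0]]
ft_force: [0.9, -0.1, -0.7]
grip_width: 0.0425
gripper_force: 0.0
```

move_arm:
  plan:
    - [0,0,0,0,-5,0,0]
    - [0,0,0,0,-10,0,0]
    - [0,0,0,0,-15,0,0]
    - [0,0,0,0,-20,0,0]
    - [0,0,0,0,-25,0,0]

```text
time_s: 2.9
position: [0.3955, 0.1933, 0.2316]
tool_rot: [[1.0, 0.003, 0.001], [0.003, -1.0, 0.0], [0.001, -0.0, -1.0]]
ft_force: [1.7, -1.3, -0.0]
grip_width: 0.0426
gripper_force: 0.0
```

move_arm:
  plan:
    - [0,0,0,0,-5,0,0]
    - [0,0,0,0,-10,0,0]
    - [0,0,0,0,-12.7,4,0]
    - [0,0,0,0,-12.7,8,0]
    - [0,0,0,0,-12.7,8,0]

```text
time_s: 3.4
position: [0.3934, 0.3178, 0.1473]
tool_rot: [[1.0, 0.004, -0.009], [0.004, -1.0, -0.004], [-0.009, 0.004, -1.0]]
ft_force: [0.3, -0.8, 0.9]
grip_width: 0.0424
gripper_force: 0.0
```

move_arm:
  plan:
    - [0,0,0,0.2,0,3,0]
    - [0,0,0,0.2,0,6,0]
    - [0,0,0,0.2,0,6,0]
    - [0,0,0,0.2,0,6,0]

```text
time_s: 3.8
position: [0.3988, 0.3182, 0.0932]
tool_rot: [[1.0, 0.0, 0.002], [0.0, -1.0, 0.001], [0.002, -0.001, -1.0]]
ft_force: [-0.3, 0.2, 0.8]
grip_width: 0.0428
gripper_force: 0.0
```

move_arm:
  plan:
    - [0,0,0,0,0,0,0]
    - [0,0,0,0,0,0,0]
    - [0,0,0,0,0,0,0]

```text
time_s: 4.1
position: [0.3983, 0.3184, 0.0924]
tool_rot: [[1.0, 0.0, 0.002], [0.0, -1.0, 0.001], [0.002, -0.001, -1.0]]
ft_force: [0.4, 0.1, -0.2]
grip_width: 0.0426
gripper_force: 0.0
```

```bash
python3 - <<'E'
from h import *
for k in range(3):
    s=env.observe();print(s['time_s'],s['position'],np.round(s['tool_rot'],4).tolist(),s['qvel'].round(2))
    p=env.get_image("top")
cv2.imwrite("pics/top1.png",cv2.resize(p["color"][150:230,80:180,::-1],(750,600),interpolation=cv2.INTER_CUBIC))
E
```

```text
4.1 [0.39826966 0.3183555  0.09239385] [[1.0, 0.0004, 0.0017], [0.0004, -1.0, 0.0008], [0.0017, -0.0008, -1.0]] [ 0.05  0.46  0.47 -0.03 -0.37 -0.07]
4.15 [0.39814863 0.31830364 0.09211267] [[1.0, 0.0004, 0.0012], [0.0004, -1.0, 0.0005], [0.0012, -0.0005, -1.0]] [ 0.01  0.46  0.35 -0.03 -0.2   0.07]
4.2 [0.39804226 0.31829499 0.09187774] [[1.0, 0.0003, 0.0008], [0.0003, -1.0, 0.0004], [0.0008, -0.0004, -1.0]] [-0.    0.36  0.23  0.06 -0.11  0.07]
```

View pics/top1.png

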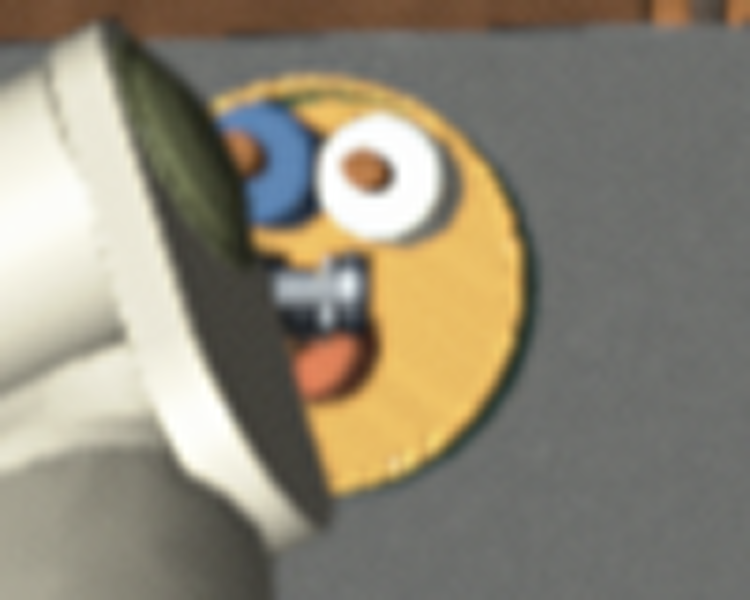

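The crop shows the finger beside pot_c at about (340,310), with white pot_a at (380,175) and blue pot_b at (270,160). The gripper lies over pot_c, so I descend.

move_arm:
  plan:
    - [0,0,0,-0.1,0,1.8,0]
    - [0,0,0,-0.1,0,3.0,0]
    - [0,0,0,-0.1,0,3.5,0]
    - [0,0,0,-0.1,0,3.5,0]
    - [0,0,0,-0.1,0,3.5,0]

```text
time_s: 4.75
position: [0.3971, 0.3183, 0.0568]
tool_rot: [[1.0, 0.0, 0.001], [0.0, -1.0, 0.0], [0.001, -0.0, -1.0]]
ft_force: [1.1, 0.2, 0.7]
grip_width: 0.0426
gripper_force: 0.0
```

move_arm:
  plan:
    - [0,0,0,0,0,0,-1]
    - [0,0,0,0,0,0,-1]
    - [0,0,0,0,0,0,-1]
    - [0,0,0,0,0,0,-1]
    - [0,0,0,0,0,0,-1]
  squeeze: 40

```text
time_s: 5.25
position: [0.3971, 0.3183, 0.0569]
tool_rot: [[1.0, 0.0, 0.001], [0.0, -1.0, 0.0], [0.001, -0.0, -1.0]]
ft_force: [-0.6, -0.7, 5.3]
grip_width: 0.0164
gripper_force: 39.3
```

move_arm:
  plan:
    - [0,0,0,0,0,-0.6,-1]
    - [0,0,0,0.7,0,-0.6,-1]
    - [0,0,0,1.5,0,-0.6,-1]
    - [0,0,0,2.15,0,-0.6,-1]
    - [0,0,0,2.15,0,-0.6,-1]

```text
time_s: 5.75
position: [0.4195, 0.3181, 0.0621]
tool_rot: [[1.0, -0.0, 0.0], [-0.0, -1.0, 0.0], [0.0, -0.0, -1.0]]
ft_force: [0.6, 0.3, -1.0]
grip_width: 0.0163
gripper_force: 39.2
```

move_arm:
  plan:
    - [0,0,0,0,0,0,-1]
    - [0,0,0,0,0,0.3,-1]
    - [0,0,0,0,0,0.5,-1]
    - [0,0,0,0,0,0.6,-1]
    - [0,0,0,0,0,0.6,-1]

```text
time_s: 6.25
position: [0.4183, 0.3183, 0.057]
tool_rot: [[1.0, 0.001, 0.001], [0.001, -1.0, 0.0], [0.001, -0.0, -1.0]]
ft_force: [-2.0, -1.6, 7.4]
grip_width: 0.0165
gripper_force: 40.0
```

move_arm:
  plan:
    - [0,0,0,0,0,0,-1]
    - [0,0,0,0,0,0,-0.2]
    - [0,0,0,0,0,0,-0.2]
    - [0,0,0,0,0,0,-0.2]

```text
time_s: 6.65
position: [0.4183, 0.3182, 0.0562]
tool_rot: [[1.0, 0.0, -0.0], [0.0, -1.0, -0.0], [-0.0, 0.0, -1.0]]
ft_force: [0.1, -0.5, -1.3]
grip_width: 0.034
gripper_force: 0.0
```

move_arm:
  plan:
    - [0,0,0,0,0,-2,-0.2]
    - [0,0,0,0,0,-5,-0.2]
    - [0,0,0,0,0,-10,-0.2]
    - [0,0,0,0,5,-14,-0.2]
    - [0,0,0,0,10,-14,0]

```text
time_s: 7.15
position: [0.4195, 0.23, 0.198]
tool_rot: [[1.0, 0.004, 0.007], [0.004, -1.0, 0.002], [0.007, -0.002, -1.0]]
ft_force: [0.3, -0.8, 0.6]
grip_width: 0.0428
gripper_force: 0.0
```

move_arm:
  plan:
    - [0,0,0,0,5,0,0]
    - [0,0,0,1,10,0,0]
    - [0,0,0,2,13,0,0]
    - [0,0,0,2.3,13,0,0]
    - [0,0,0,2.3,13,0,0]

```text
time_s: 7.65
position: [0.4417, 0.0994, 0.1946]
tool_rot: [[1.0, -0.001, -0.0], [-0.001, -1.0, 0.0], [-0.0, -0.0, -1.0]]
ft_force: [0.1, 0.6, -0.2]
grip_width: 0.0424
gripper_force: 0.0
```

```bash
cat > chk.py <<'E'
from h import *
s=env.observe();print(s['time_s'],s['position'].round(4),s['ft_force'].round(1))
T=np.array([.4182,.3183])
p=env.get_image("top");hsv=cv2.cvtColor(p["color"],cv2.COLOR_RGB2HSV)
print("tin",[np.round(tinfit(p,o["mask"])[0],4).tolist() for o in env.outline_of("tin",p)[:1]])
for o in env.outline_of("pot_a",p):
    c=cen(o["mask"]);z=.003 if c[0]<155 else 0
    xy=fit(p,c,pot(z),.03);d=(xy-T)*1e3
    print(o["mask"].sum(),p["color"][o["mask"]].mean(0).astype(int),np.round(xy,4),"rel",np.round(d,1),round(np.hypot(*d),1),round(np.degrees(np.arctan2(d[1],d[0])),1))
E
python3 chk.py
```

```text
7.65 [0.4417 0.0994 0.1946] [ 0.1  0.6 -0.2]
tin [[0.418, 0.317]]
237 [189 115  81] [ 0.4693 -0.1638] rel [  51.1 -482.1] 484.8 -83.9
261 [140  80 182] [ 0.4578 -0.4344] rel [  39.6 -752.7] 753.8 -87.0
247 [178 109  73] [0.4185 0.3185] rel [0.3 0.2] 0.3 32.7
260 [217 213 206] [ 0.4662 -0.0705] rel [  48.  -388.8] 391.8 -83.0
218 [ 98 116 142] [ 0.4347 -0.3339] rel [  16.5 -652.2] 652.4 -88.5
238 [105 117 137] [0.4655 0.3371] rel [47.3 18.8] 50.9 21.7
135 [223 212 200] [0.4611 0.2986] rel [ 42.9 -19.7] 47.2 -24.6
283 [136  80 174] [ 0.3045 -0.4925] rel [-113.7 -810.8] 818.7 -98.0
114 [200 200 196] [0.4361 0.0757] rel [  17.9 -242.6] 243.3 -85.8
```

move_arm:
  plan:
    - [0,0,0,0,1.1,4,0]
    - [0,0,0,0,1.1,8,0]
    - [0,0,0,0,1.1,10,0]
    - [0,0,0,0,1.1,10,0]
    - [0,0,0,0,1.1,10,0]

```text
time_s: 8.3
position: [0.4416, 0.0894, 0.0953]
tool_rot: [[1.0, 0.002, 0.0], [0.002, -1.0, 0.0], [0.0, -0.0, -1.0]]
ft_force: [0.5, 0.7, -0.1]
grip_width: 0.0428
gripper_force: 0.0
```

move_arm:
  plan:
    - [0,0,0,0,0.1,2,0]
    - [0,0,0,0,0.1,3.5,0]
    - [0,0,0,0,0.1,4.1,0]
    - [0,0,0,0,0.1,4.1,0]
    - [0,0,0,0,0.1,4.1,-1]

```text
time_s: 8.8
position: [0.4421, 0.0878, 0.0547]
tool_rot: [[1.0, 0.001, 0.002], [0.001, -1.0, -0.0], [0.002, 0.0, -1.0]]
ft_force: [-0.0, 1.2, 0.7]
grip_width: 0.0293
gripper_force: 0.0
```

move_arm:
  plan:
    - [0,0,0,0,0,0,-1]
    - [0,0,0,0,0,0,-1]
    - [0,0,0,0,0,0,-1]
    - [0,0,0,0,0,0,-1]

```text
time_s: 9.2
position: [0.4421, 0.0876, 0.0547]
tool_rot: [[1.0, 0.0, 0.002], [0.0, -1.0, -0.0], [0.002, 0.0, -1.0]]
ft_force: [-0.6, -0.6, 7.1]
grip_width: 0.0159
gripper_force: 39.2
```

move_arm:
  plan:
    - [0,0,0,0,0,-2,-1]
    - [0,0,0,0,0,-6,-1]
    - [0,0,0,0,0,-10.5,-1]
    - [0,0,0,0,-2,-14,-1]
    - [0,0,0,0,-6,-14,-1]

```text
time_s: 9.7
position: [0.4435, 0.1472, 0.1986]
tool_rot: [[1.0, -0.003, 0.01], [-0.003, -1.0, 0.0], [0.01, -0.0, -1.0]]
ft_force: [-0.0, -0.3, -2.4]
grip_width: 0.0164
gripper_force: 39.6
```

move_arm:
  plan:
    - [0,0,0,0,-5,0,-1]
    - [0,0,0,0,-10,0,-1]
    - [0,0,0,-0.5,-15,0,-1]
    - [0,0,0,-1.2,-19,0,-1]
    - [0,0,0,-1.6,-22,0,-1]

```text
time_s: 10.2
position: [0.4242, 0.3701, 0.1938]
tool_rot: [[1.0, 0.002, -0.0], [0.002, -1.0, 0.0], [-0.0, -0.0, -1.0]]
ft_force: [-0.5, 0.2, -1.3]
grip_width: 0.016
gripper_force: 39.6
```

move_arm:
  plan:
    - [0,0,0,0,0,3,-1]
    - [0,0,0,0,0,5,-1]
    - [0,0,0,0,0,5,-1]
    - [0,0,0,0,0,5,-1]

```text
time_s: 10.6
position: [0.4255, 0.3677, 0.1444]
tool_rot: [[1.0, 0.0, 0.0], [0.0, -1.0, 0.0], [0.0, -0.0, -1.0]]
ft_force: [0.1, 0.3, -1.0]
grip_width: 0.0158
gripper_force: 39.6
```

move_arm:
  plan:
    - [0,0,0,0.1,-0.1,3,-1]
    - [0,0,0,0.1,-0.1,4.5,-1]
    - [0,0,0,0.1,-0.1,5.5,-1]
    - [0,0,0,0.1,-0.1,6.5,-1]
    - [0,0,0,0.1,-0.1,7,-1]

```text
time_s: 11.1
position: [0.4266, 0.3684, 0.0738]
tool_rot: [[1.0, 0.0, 0.0], [0.0, -1.0, -0.0], [0.0, 0.0, -1.0]]
ft_force: [-0.1, -2.0, 0.4]
grip_width: 0.0165
gripper_force: 39.8
```

move_arm:
  plan:
    - [0,0,0,0,0,0.6,-1]
    - [0,0,0,0,0,1.2,-1]
    - [0,0,0,0,0,1.6,-1]
    - [0,0,0,0,0,1.6,-1]
    - [0,0,0,0,0,1.6,-1]

```text
time_s: 11.6
position: [0.4265, 0.3684, 0.0579]
tool_rot: [[1.0, 0.0, 0.0], [0.0, -1.0, -0.0], [0.0, 0.0, -1.0]]
ft_force: [-0.3, -5.2, 1.9]
grip_width: 0.0161
gripper_force: 40.1
```

move_arm:
  plan:
    - [0,0,0,0,0.1,0,-1]
    - [0,0,0,0,0.1,0,-1]
    - [0,0,0,0,0.1,0,-0.2]
    - [0,0,0,0,0.1,0,-0.2]
    - [0,0,0,0,0.1,0,-0.2]

```text
time_s: 12.1
position: [0.4264, 0.3679, 0.0577]
tool_rot: [[1.0, 0.0, 0.0], [0.0, -1.0, 0.0], [0.0, -0.0, -1.0]]
ft_force: [0.1, -0.3, -0.1]
grip_width: 0.0342
gripper_force: 0.0
```

move_arm:
  plan:
    - [0,0,0,0,0,-2,-0.2]
    - [0,0,0,0,0,-6,-0.2]
    - [0,0,0,0,0,-10,-0.2]
    - [0,0,0,0,3,-14,-0.2]
    - [0,0,0,0,8,-14,0]

```text
time_s: 12.6
position: [0.4282, 0.2891, 0.2025]
tool_rot: [[1.0, 0.004, 0.01], [0.004, -1.0, 0.004], [0.01, -0.004, -1.0]]
ft_force: [2.3, -1.1, -1.2]
grip_width: 0.0426
gripper_force: 0.0
```

move_arm:
  plan:
    - [0,0,0,0,5,0,0]
    - [0,0,0,0,10,0,0]
    - [0,0,0,1,15,0,0]
    - [0,0,0,2,19.5,0,0]
    - [0,0,0,3,24,0,0]

```text
time_s: 13.1
position: [0.4566, 0.0458, 0.198]
tool_rot: [[1.0, 0.0, 0.001], [0.0, -1.0, 0.0], [0.001, -0.0, -1.0]]
ft_force: [0.2, 0.3, 0.8]
grip_width: 0.043
gripper_force: 0.0
```

move_arm:
  plan:
    - [0,0,0,0.5,5,0,0]
    - [0,0,0,1.1,9,0,0]
    - [0,0,0,1.1,11,1,0]
    - [0,0,0,1.1,11,2,0]
    - [0,0,0,1.1,11,2,0]

```text
time_s: 13.6
position: [0.4668, -0.0618, 0.1765]
tool_rot: [[1.0, -0.001, -0.002], [-0.001, -1.0, 0.001], [-0.002, -0.001, -1.0]]
ft_force: [-0.4, 0.9, 0.6]
grip_width: 0.0428
gripper_force: 0.0
```

```bash
python3 chk.py
```

```text
13.6 [ 0.4668 -0.0618  0.1765] [-0.4  0.9  0.6]
tin [[0.417, 0.3142]]
231 [146  81 189] [ 0.4575 -0.4341] rel [  39.3 -752.4] 753.5 -87.0
279 [138  80 178] [ 0.3054 -0.4946] rel [-112.8 -812.9] 820.7 -97.9
271 [178 110  74] [0.4184 0.3192] rel [0.2 0.9] 0.9 76.1
262 [211 204 194] [0.4582 0.2866] rel [ 40.  -31.7] 51.0 -38.4
203 [221 214 206] [0.4273 0.371 ] rel [ 9.1 52.7] 53.5 80.2
239 [ 97 115 141] [ 0.4324 -0.3349] rel [  14.2 -653.2] 653.4 -88.8
244 [189 116  82] [ 0.469  -0.1648] rel [  50.8 -483.1] 485.8 -84.0
```

move_arm:
  plan:
    - [0,0,0,0,0.8,4,0]
    - [0,0,0,0,0.8,8,0]
    - [0,0,0,0,0.8,9,0]
    - [0,0,0,0,0.8,9,0]
    - [0,0,0,0,0.8,9,0]

```text
time_s: 14.25
position: [0.4684, -0.0702, 0.0892]
tool_rot: [[1.0, 0.001, 0.002], [0.001, -1.0, -0.001], [0.002, 0.001, -1.0]]
ft_force: [1.0, -0.2, 0.1]
grip_width: 0.0422
gripper_force: 0.0
```

move_arm:
  plan:
    - [0,0,0,-0.15,0,2,0]
    - [0,0,0,-0.15,0,3.1,0]
    - [0,0,0,-0.15,0,3.4,0]
    - [0,0,0,-0.15,0,3.4,0]
    - [0,0,0,-0.15,0,3.4,-1]

```text
time_s: 14.75
position: [0.4666, -0.0705, 0.0548]
tool_rot: [[1.0, 0.0, 0.002], [0.0, -1.0, -0.001], [0.002, 0.001, -1.0]]
ft_force: [-0.6, -0.1, -0.1]
grip_width: 0.0298
gripper_force: 0.0
```

move_arm:
  plan:
    - [0,0,0,0,0,0,-1]
    - [0,0,0,0,0,0,-1]
    - [0,0,0,0,0,0,-1]
    - [0,0,0,0,0,0,-1]

```text
time_s: 15.15
position: [0.4666, -0.0707, 0.0546]
tool_rot: [[1.0, 0.0, 0.002], [0.0, -1.0, -0.001], [0.002, 0.001, -1.0]]
ft_force: [-0.9, -0.7, 6.6]
grip_width: 0.0163
gripper_force: 39.2
```

move_arm:
  plan:
    - [0,0,0,0,0,-2,-1]
    - [0,0,0,0,0,-6,-1]
    - [0,0,0,0,0,-10.5,-1]
    - [0,0,0,-0.5,-2.5,-14,-1]
    - [0,0,0,-1,-7,-14,-1]

```text
time_s: 15.65
position: [0.4579, -0.0014, 0.1981]
tool_rot: [[1.0, -0.003, 0.009], [-0.003, -1.0, -0.003], [0.009, 0.003, -1.0]]
ft_force: [0.7, 0.9, -2.2]
grip_width: 0.0164
gripper_force: 39.5
```

move_arm:
  plan:
    - [0,0,0,-1,-4.8,0,-1]
    - [0,0,0,-2,-9.6,0,-1]
    - [0,0,0,-3,-14.4,0,-1]
    - [0,0,0,-4,-19.2,0,-1]
    - [0,0,0,-5,-24,0,-1]

```text
time_s: 16.15
position: [0.4049, 0.2415, 0.1939]
tool_rot: [[1.0, 0.0, 0.0], [0.0, -1.0, 0.0], [0.0, -0.0, -1.0]]
ft_force: [1.2, -0.9, -1.1]
grip_width: 0.0162
gripper_force: 39.5
```

move_arm:
  plan:
    - [0,0,0,-1.4,-4.6,0,-1]
    - [0,0,0,-2.4,-8.5,0,-1]
    - [0,0,0,-2.8,-10.9,2,-1]
    - [0,0,0,-2.8,-10.9,5,-1]
    - [0,0,0,-2.8,-10.9,5,-1]

```text
time_s: 16.65
position: [0.3758, 0.3483, 0.1407]
tool_rot: [[1.0, 0.002, -0.006], [0.002, -1.0, -0.004], [-0.006, 0.004, -1.0]]
ft_force: [-0.1, -1.4, -0.3]
grip_width: 0.016
gripper_force: 39.5
```

move_arm:
  plan:
    - [0,0,0,0,0,0,-1]
    - [0,0,0,0,0,0,-1]
    - [0,0,0,0,0,0,-1]

```text
time_s: 16.95
position: [0.3786, 0.3485, 0.145]
tool_rot: [[1.0, -0.001, 0.002], [-0.001, -1.0, 0.001], [0.002, -0.001, -1.0]]
ft_force: [-1.3, -0.2, -0.7]
grip_width: 0.0162
gripper_force: 39.5
```

move_arm:
  plan:
    - [0,0,0,0,0,3,-1]
    - [0,0,0,0,0,4.5,-1]
    - [0,0,0,0,0,5.5,-1]
    - [0,0,0,0,0,6.5,-1]
    - [0,0,0,0,0,7.1,-1]

```text
time_s: 17.45
position: [0.3781, 0.3487, 0.0725]
tool_rot: [[1.0, -0.0, 0.0], [-0.0, -1.0, 0.0], [0.0, -0.0, -1.0]]
ft_force: [0.2, 0.1, -1.9]
grip_width: 0.0167
gripper_force: 39.5
```

move_arm:
  plan:
    - [0,0,0,0,0,0.6,-1]
    - [0,0,0,0,0,1.2,-1]
    - [0,0,0,0,0,1.6,-1]
    - [0,0,0,0,0,1.6,-1]
    - [0,0,0,0,0,1.6,-1]

```text
time_s: 17.95
position: [0.3782, 0.3488, 0.0576]
tool_rot: [[1.0, 0.0, 0.001], [0.0, -1.0, 0.0], [0.001, -0.0, -1.0]]
ft_force: [-1.1, -2.8, 8.4]
grip_width: 0.0164
gripper_force: 40.5
```

move_arm:
  plan:
    - [0,0,0,0,0,0,-0.2]
    - [0,0,0,0,0,0,-0.2]
    - [0,0,0,0,0,0,-0.2]

```text
time_s: 18.25
position: [0.3779, 0.3487, 0.0566]
tool_rot: [[1.0, 0.0, 0.0], [0.0, -1.0, 0.0], [0.0, -0.0, -1.0]]
ft_force: [0.6, 0.5, -0.5]
grip_width: 0.0341
gripper_force: 0.0
```

move_arm:
  plan:
    - [0,0,0,0,0,-2,-0.2]
    - [0,0,0,0,0,-6,-0.2]
    - [0,0,0,0,0,-10,-0.2]
    - [0,0,0,0.5,3,-13,-0.2]
    - [0,0,0,1,8,-13,0]

```text
time_s: 18.75
position: [0.3895, 0.27, 0.1902]
tool_rot: [[1.0, 0.004, 0.008], [0.004, -1.0, 0.003], [0.008, -0.003, -1.0]]
ft_force: [0.2, -0.4, -0.6]
grip_width: 0.0426
gripper_force: 0.0
```

move_arm:
  plan:
    - [0,0,0,1,4.8,0,0]
    - [0,0,0,2,9.6,0,0]
    - [0,0,0,3,14.4,0,0]
    - [0,0,0,4,19.2,0,0]
    - [0,0,0,5,24,0,0]

```text
time_s: 19.25
position: [0.438, 0.027, 0.1868]
tool_rot: [[1.0, 0.0, 0.001], [0.0, -1.0, -0.0], [0.001, 0.0, -1.0]]
ft_force: [0.7, -0.2, -0.4]
grip_width: 0.0429
gripper_force: 0.0
```

move_arm:
  plan:
    - [0,0,0,1,4.8,0,0]
    - [0,0,0,2,9.6,0,0]
    - [0,0,0,3,14.4,0,0]
    - [0,0,0,3.1,19.2,0,0]
    - [0,0,0,3.1,19.2,0,0]

```text
time_s: 19.75
position: [0.4692, -0.1681, 0.1862]
tool_rot: [[1.0, -0.005, 0.0], [-0.005, -1.0, -0.001], [0.0, 0.001, -1.0]]
ft_force: [-0.6, 0.3, -0.4]
grip_width: 0.0426
gripper_force: 0.0
```

move_arm:
  plan:
    - [0,0,0,0,0,0,0]
    - [0,0,0,0,0,0,0]

```text
time_s: 19.95
position: [0.4688, -0.1621, 0.1866]
tool_rot: [[1.0, 0.001, -0.0], [0.001, -1.0, 0.0], [-0.0, -0.0, -1.0]]
ft_force: [-0.4, -0.6, -0.7]
grip_width: 0.0427
gripper_force: 0.0
```

```bash
python3 chk.py
```

```text
19.95 [ 0.4688 -0.1621  0.1866] [-0.4 -0.6 -0.7]
tin [[0.466, 0.2164]]
279 [137  81 176] [ 0.4586 -0.4332] rel [  40.4 -751.5] 752.6 -86.9
229 [105 118 138] [0.4659 0.3382] rel [47.7 19.9] 51.7 22.6
208 [ 98 115 140] [ 0.4322 -0.3338] rel [  14.  -652.1] 652.3 -88.8
230 [213 207 198] [0.426  0.3697] rel [ 7.8 51.4] 52.0 81.4
240 [215 208 199] [0.379  0.3509] rel [-39.2  32.6] 51.0 140.2
277 [176 109  73] [0.4179 0.3185] rel [-0.3  0.2] 0.4 145.7
278 [210 201 189] [0.4576 0.2855] rel [ 39.4 -32.8] 51.3 -39.8
249 [141  79 183] [ 0.3038 -0.4938] rel [-114.4 -812.1] 820.1 -98.0
78 [185 121  86] [ 0.4732 -0.1697] rel [  55. -488.] 491.1 -83.6
```

move_arm:
  plan:
    - [0,0,0,0,0.2,4,0]
    - [0,0,0,0,0.2,8,0]
    - [0,0,0,0,0.2,10,0]
    - [0,0,0,0,0.2,10,0]
    - [0,0,0,0,0.2,10,0]

```text
time_s: 20.6
position: [0.4694, -0.1647, 0.0874]
tool_rot: [[1.0, 0.001, 0.001], [0.001, -1.0, -0.0], [0.001, 0.0, -1.0]]
ft_force: [0.2, -0.3, -0.4]
grip_width: 0.0427
gripper_force: 0.0
```

move_arm:
  plan:
    - [0,0,0,0,0,1.8,0]
    - [0,0,0,0,0,2.8,0]
    - [0,0,0,0,0,3.15,0]
    - [0,0,0,0,0,3.15,0]
    - [0,0,0,0,0,3.15,-1]

```text
time_s: 21.1
position: [0.4693, -0.1652, 0.0558]
tool_rot: [[1.0, 0.0, 0.001], [0.0, -1.0, -0.001], [0.001, 0.001, -1.0]]
ft_force: [-0.0, -0.5, 0.9]
grip_width: 0.0298
gripper_force: 0.0
```

move_arm:
  plan:
    - [0,0,0,0,0,0,-1]
    - [0,0,0,0,0,0,-1]
    - [0,0,0,0,0,0,-1]
    - [0,0,0,0,0,0,-1]

```text
time_s: 21.5
position: [0.4693, -0.1654, 0.0559]
tool_rot: [[1.0, 0.0, 0.001], [0.0, -1.0, -0.001], [0.001, 0.001, -1.0]]
ft_force: [-0.5, 0.0, 6.3]
grip_width: 0.0164
gripper_force: 39.3
```

move_arm:
  plan:
    - [0,0,0,0,0,-2,-1]
    - [0,0,0,0,0,-6,-1]
    - [0,0,0,0,0,-10.5,-1]
    - [0,0,0,-0.5,-2.5,-14,-1]
    - [0,0,0,-1,-7,-14,-1]

```text
time_s: 22.0
position: [0.4607, -0.0966, 0.1993]
tool_rot: [[1.0, -0.003, 0.008], [-0.003, -1.0, -0.004], [0.008, 0.004, -1.0]]
ft_force: [0.8, 0.0, -2.5]
grip_width: 0.0166
gripper_force: 39.5
```

move_arm:
  plan:
    - [0,0,0,-1,-4.8,0,-1]
    - [0,0,0,-2,-9.6,0,-1]
    - [0,0,0,-3,-14.4,0,-1]
    - [0,0,0,-4,-19.2,0,-1]
    - [0,0,0,-5,-24,0,-1]

```text
time_s: 22.5
position: [0.4079, 0.1467, 0.1953]
tool_rot: [[1.0, -0.0, 0.0], [-0.0, -1.0, 0.0], [0.0, -0.0, -1.0]]
ft_force: [1.2, 0.1, -1.0]
grip_width: 0.0166
gripper_force: 39.5
```

move_arm:
  plan:
    - [0,0,0,-1.2,-4.6,0,-1]
    - [0,0,0,-2.6,-9.2,0,-1]
    - [0,0,0,-3.8,-13.5,0,-1]
    - [0,0,0,-3.8,-15.4,3,-1]
    - [0,0,0,-3.8,-15.4,5,-1]

```text
time_s: 23.0
position: [0.3698, 0.301, 0.144]
tool_rot: [[1.0, 0.004, -0.0], [0.004, -1.0, 0.0], [-0.0, -0.0, -1.0]]
ft_force: [0.2, -0.2, -1.1]
grip_width: 0.0163
gripper_force: 39.5
```

move_arm:
  plan:
    - [0,0,0,0,0,0,-1]
    - [0,0,0,0,0,0,-1]
    - [0,0,0,0,0,0,-1]
    - [0,0,0,0,0,0,-1]

```text
time_s: 23.4
position: [0.3714, 0.2987, 0.1462]
tool_rot: [[1.0, -0.001, 0.002], [-0.001, -1.0, 0.001], [0.002, -0.001, -1.0]]
ft_force: [-0.1, 0.9, -0.5]
grip_width: 0.0162
gripper_force: 39.5
```

Descend 8.7 cm to z = 0.0588.

move_arm:
  plan:
    - [0,0,0,0,0,3,-1]
    - [0,0,0,0,0,4.5,-1]
    - [0,0,0,0,0,5.5,-1]
    - [0,0,0,0,0,6.5,-1]
    - [0,0,0,0,0,7.1,-1]

```text
time_s: 23.9
position: [0.3711, 0.2989, 0.0739]
tool_rot: [[1.0, 0.0, 0.0], [0.0, -1.0, 0.0], [0.0, -0.0, -1.0]]
ft_force: [-0.7, -0.6, -1.4]
grip_width: 0.0159
gripper_force: 39.5
```

move_arm:
  plan:
    - [0,0,0,0,0,0.6,-1]
    - [0,0,0,0,0,1.2,-1]
    - [0,0,0,0,0,1.6,-1]
    - [0,0,0,0,0,1.6,-1]
    - [0,0,0,0,0,1.6,-1]

```text
time_s: 24.4
position: [0.3712, 0.299, 0.0589]
tool_rot: [[1.0, 0.0, 0.001], [0.0, -1.0, 0.0], [0.001, -0.0, -1.0]]
ft_force: [-2.0, -1.2, 6.9]
grip_width: 0.0162
gripper_force: 40.4
```

move_arm:
  plan:
    - [0,0,0,0,0,0,-0.2]
    - [0,0,0,0,0,0,-0.2]
    - [0,0,0,0,0,0,-0.2]

```text
time_s: 24.7
position: [0.3709, 0.299, 0.0582]
tool_rot: [[1.0, 0.0, 0.0], [0.0, -1.0, 0.0], [0.0, -0.0, -1.0]]
ft_force: [-0.1, 0.7, -0.4]
grip_width: 0.0345
gripper_force: 0.0
```

move_arm:
  plan:
    - [0,0,0,0,0,-2,-0.2]
    - [0,0,0,0,0,-6,-0.2]
    - [0,0,0,0,0,-10,-0.2]
    - [0,0,0,0.5,3,-13,-0.2]
    - [0,0,0,1,8,-13,0]

```text
time_s: 25.2
position: [0.3825, 0.22, 0.1916]
tool_rot: [[1.0, 0.004, 0.008], [0.004, -1.0, 0.002], [0.008, -0.002, -1.0]]
ft_force: [1.6, -1.0, -0.9]
grip_width: 0.0425
gripper_force: 0.0
```

move_arm:
  plan:
    - [0,0,0,1,4.8,0,0]
    - [0,0,0,2,9.6,0,0]
    - [0,0,0,3,14.4,0,0]
    - [0,0,0,4,19.2,0,0]
    - [0,0,0,5,24,0,0]

```text
time_s: 25.7
position: [0.4309, -0.0229, 0.1883]
tool_rot: [[1.0, 0.0, 0.0], [0.0, -1.0, -0.0], [0.0, 0.0, -1.0]]
ft_force: [0.9, 0.7, 0.4]
grip_width: 0.043
gripper_force: 0.0
```

move_arm:
  plan:
    - [0,0,0,0,4.9,0,0]
    - [0,0,0,0,9.8,0,0]
    - [0,0,0,0,14.7,0,0]
    - [0,0,0,0,19.6,0,0]
    - [0,0,0,0.2,24,0,0]

```text
time_s: 26.2
position: [0.4324, -0.2632, 0.1881]
tool_rot: [[1.0, -0.001, 0.0], [-0.001, -1.0, -0.0], [0.0, 0.0, -1.0]]
ft_force: [1.2, -0.1, 0.4]
grip_width: 0.0427
gripper_force: 0.0
```

move_arm:
  plan:
    - [0,0,0,0,4,0,0]
    - [0,0,0,0,7.3,0,0]
    - [0,0,0,0,7.3,0,0]
    - [0,0,0,0,7.3,0,0]

```text
time_s: 26.6
position: [0.4328, -0.3339, 0.1877]
tool_rot: [[1.0, -0.001, -0.001], [-0.001, -1.0, 0.001], [-0.001, -0.001, -1.0]]
ft_force: [-0.9, -0.4, -0.6]
grip_width: 0.0425
gripper_force: 0.0
```

```bash
python3 chk.py
```

```text
26.6 [ 0.4328 -0.3339  0.1877] [-0.9 -0.4 -0.6]
tin [[0.4174, 0.3106]]
265 [139  79 179] [ 0.305  -0.4938] rel [-113.2 -812.1] 819.9 -97.9
249 [214 206 196] [0.3785 0.3513] rel [-39.7  33. ] 51.7 140.3
264 [181 111  74] [0.3705 0.2999] rel [-47.7 -18.4] 51.1 -158.9
224 [103 117 139] [0.4652 0.3379] rel [47.  19.6] 50.9 22.7
281 [177 110  75] [0.4192 0.3192] rel [1.  0.9] 1.4 41.5
255 [212 205 195] [0.4265 0.3704] rel [ 8.3 52.1] 52.7 80.9
263 [210 203 192] [0.4578 0.2861] rel [ 39.6 -32.2] 51.0 -39.2
```

move_arm:
  plan:
    - [0,0,0,0.05,0,4,0]
    - [0,0,0,0.05,0,8,0]
    - [0,0,0,0.05,0,10,0]
    - [0,0,0,0.05,0,10,0]
    - [0,0,0,0.05,0,10,0]

```text
time_s: 27.25
position: [0.434, -0.3335, 0.0891]
tool_rot: [[1.0, 0.001, 0.001], [0.001, -1.0, -0.001], [0.001, 0.001, -1.0]]
ft_force: [-1.2, -0.7, -0.4]
grip_width: 0.0427
gripper_force: 0.0
```

move_arm:
  plan:
    - [0,0,0,0,0,1.8,0]
    - [0,0,0,0,0,2.8,0]
    - [0,0,0,0,0,3.2,0]
    - [0,0,0,0,0,3.2,0]
    - [0,0,0,0,0,3.2,-1]

```text
time_s: 27.75
position: [0.4338, -0.3341, 0.0569]
tool_rot: [[1.0, 0.0, 0.001], [0.0, -1.0, -0.001], [0.001, 0.001, -1.0]]
ft_force: [0.5, -0.5, -0.5]
grip_width: 0.0295
gripper_force: 0.0
```

move_arm:
  plan:
    - [0,0,0,0,0,0,-1]
    - [0,0,0,0,0,0,-1]
    - [0,0,0,0,0,0,-1]
    - [0,0,0,0,0,0,-1]

```text
time_s: 28.15
position: [0.4338, -0.3344, 0.0569]
tool_rot: [[1.0, 0.0, 0.001], [0.0, -1.0, -0.001], [0.001, 0.001, -1.0]]
ft_force: [0.1, -0.7, 5.7]
grip_width: 0.0161
gripper_force: 39.4
```

move_arm:
  plan:
    - [0,0,0,0,0,-2,-1]
    - [0,0,0,0,0,-6,-1]
    - [0,0,0,0,0,-10.5,-1]
    - [0,0,0,0,-2.5,-14,-1]
    - [0,0,0,0,-7,-14,-1]

```text
time_s: 28.65
position: [0.4347, -0.2658, 0.2001]
tool_rot: [[1.0, -0.003, 0.006], [-0.002, -1.0, -0.006], [0.006, 0.006, -1.0]]
ft_force: [0.8, 1.1, -2.3]
grip_width: 0.0165
gripper_force: 39.4
```

move_arm:
  plan:
    - [0,0,0,0,-4.9,0,-1]
    - [0,0,0,0,-9.8,0,-1]
    - [0,0,0,0,-14.7,0,-1]
    - [0,0,0,0,-19.6,0,-1]
    - [0,0,0,0,-24.5,0,-1]

```text
time_s: 29.15
position: [0.4327, -0.0168, 0.196]
tool_rot: [[1.0, -0.0, -0.001], [-0.0, -1.0, 0.0], [-0.001, -0.0, -1.0]]
ft_force: [0.8, 0.2, -1.5]
grip_width: 0.0164
gripper_force: 39.3
```

move_arm:
  plan:
    - [0,0,0,0,-4.9,0,-1]
    - [0,0,0,-0.5,-9.8,0,-1]
    - [0,0,0,-1,-14.7,0,-1]
    - [0,0,0,-1.5,-19.5,0,-1]
    - [0,0,0,-2,-24,0,-1]

```text
time_s: 29.65
position: [0.4123, 0.2233, 0.196]
tool_rot: [[1.0, 0.001, -0.001], [0.001, -1.0, -0.0], [-0.001, 0.0, -1.0]]
ft_force: [1.2, -0.2, -2.1]
grip_width: 0.0162
gripper_force: 39.4
```

move_arm:
  plan:
    - [0,0,0,-0.2,-3,0,-1]
    - [0,0,0,-0.2,-4.6,2,-1]
    - [0,0,0,-0.2,-4.6,5,-1]
    - [0,0,0,-0.2,-4.6,5,-1]
    - [0,0,0,-0.2,-4.6,5,-1]

```text
time_s: 30.15
position: [0.4112, 0.267, 0.1465]
tool_rot: [[1.0, 0.0, -0.001], [0.0, -1.0, -0.0], [-0.001, 0.0, -1.0]]
ft_force: [0.3, 0.5, -1.1]
grip_width: 0.0163
gripper_force: 39.4
```

move_arm:
  plan:
    - [0,0,0,0,0,0,-1]
    - [0,0,0,0,0,0,-1]
    - [0,0,0,0,0,0,-1]
    - [0,0,0,0,0,0,-1]

```text
time_s: 30.55
position: [0.4115, 0.2671, 0.1466]
tool_rot: [[1.0, -0.0, 0.001], [-0.0, -1.0, 0.0], [0.001, -0.0, -1.0]]
ft_force: [0.4, 0.5, -0.2]
grip_width: 0.0162
gripper_force: 39.4
```

move_arm:
  plan:
    - [0,0,0,-0.05,-0.05,3,-1]
    - [0,0,0,-0.05,-0.05,4,-1]
    - [0,0,0,-0.05,-0.05,5,-1]
    - [0,0,0,-0.05,-0.05,6,-1]
    - [0,0,0,-0.05,-0.05,6.8,-1]

```text
time_s: 31.05
position: [0.411, 0.2677, 0.0777]
tool_rot: [[1.0, 0.0, 0.0], [0.0, -1.0, 0.0], [0.0, -0.0, -1.0]]
ft_force: [-0.2, -0.1, -1.4]
grip_width: 0.0161
gripper_force: 39.4
```

move_arm:
  plan:
    - [0,0,0,0,0,0.6,-1]
    - [0,0,0,0,0,1.2,-1]
    - [0,0,0,0,0,1.6,-1]
    - [0,0,0,0,0,1.8,-1]
    - [0,0,0,0,0,1.8,-1]

```text
time_s: 31.55
position: [0.411, 0.2677, 0.0602]
tool_rot: [[1.0, 0.0, 0.0], [0.0, -1.0, 0.0], [0.0, -0.0, -1.0]]
ft_force: [0.4, -0.5, -0.8]
grip_width: 0.016
gripper_force: 39.4
```

Not on the floor yet (Fz −0.8), so I lower a little more before releasing.

move_arm:
  plan:
    - [0,0,0,0,0,0.05,-1]
    - [0,0,0,0,0,0.1,-1]
    - [0,0,0,0,0,0.1,-1]

```text
time_s: 31.85
position: [0.4112, 0.2677, 0.0599]
tool_rot: [[1.0, 0.0, 0.001], [0.0, -1.0, 0.0], [0.001, -0.0, -1.0]]
ft_force: [-0.7, -1.7, 5.0]
grip_width: 0.0165
gripper_force: 40.0
```

move_arm:
  plan:
    - [0,0,0,0,0,0,-0.2]
    - [0,0,0,0,0,0,-0.2]
    - [0,0,0,0,0,0,-0.2]

```text
time_s: 32.15
position: [0.4108, 0.2677, 0.0591]
tool_rot: [[1.0, 0.0, -0.0], [0.0, -1.0, 0.0], [-0.0, -0.0, -1.0]]
ft_force: [-0.2, -0.4, 0.8]
grip_width: 0.0341
gripper_force: 0.0
```

move_arm:
  plan:
    - [0,0,0,0,0,-2,-0.2]
    - [0,0,0,0,0,-6,-0.2]
    - [0,0,0,0,0,-10,-0.2]
    - [0,0,0,0,3,-13,-0.2]
    - [0,0,0,0,8,-13,-0.2]

```text
time_s: 32.65
position: [0.4124, 0.1884, 0.1927]
tool_rot: [[1.0, 0.004, 0.008], [0.004, -1.0, 0.002], [0.008, -0.002, -1.0]]
ft_force: [0.9, -1.5, 0.4]
grip_width: 0.034
gripper_force: 0.0
```

move_arm:
  plan:
    - [0,0,0,0,4.8,0,0]
    - [0,0,0,0,9.6,0,0]
    - [0,0,0,0,14.4,0,0]
    - [0,0,0,0,19.2,0,0]
    - [0,0,0,0,24,0,0]

```text
time_s: 33.15
position: [0.4105, -0.0542, 0.1893]
tool_rot: [[1.0, 0.0, 0.0], [0.0, -1.0, -0.0], [0.0, 0.0, -1.0]]
ft_force: [1.3, -0.3, 0.1]
grip_width: 0.0427
gripper_force: 0.0
```

move_arm:
  plan:
    - [0,0,0,0,3,0,0]
    - [0,0,0,0,3,0,0]
    - [0,0,0,0,3,0,0]

```text
time_s: 33.45
position: [0.4107, -0.0825, 0.189]
tool_rot: [[1.0, -0.001, -0.0], [-0.001, -1.0, 0.0], [-0.0, -0.0, -1.0]]
ft_force: [0.0, 0.7, -0.3]
grip_width: 0.0427
gripper_force: 0.0
```

```bash
python3 chk.py; python3 - <<'E'
from h import *
p=env.get_image("top");q=env.get_image("scene")
a=cv2.resize(p["color"][155:225,80:165,::-1],(728,600),interpolation=cv2.INTER_CUBIC)
cv2.imwrite("pics/fin.png",a)
u=proj(q,[.418,.318,.04])[0].astype(int);print(u)
c=q["color"][max(0,u[1]-30):u[1]+30,max(0,u[0]-40):u[0]+40,::-1]
cv2.imwrite("pics/fin2.png",cv2.resize(c,(800,600),interpolation=cv2.INTER_CUBIC))
for n in("garlic","food_tub"):
    o=env.outline_of(n,p)
    if o:print(n,ray(p,cen(o[0]["mask"]),.03))
o=env.outline_of("spice_jar",q)
if o:print(ray(q,cen(o[0]["mask"]),.05))
E
```

```text
33.45 [ 0.4107 -0.0825  0.189 ] [ 0.   0.7 -0.3]
tin [[0.4179, 0.3134]]
244 [182 111  75] [0.3728 0.2999] rel [-45.4 -18.4] 49.0 -157.9
237 [217 210 202] [0.426  0.3712] rel [ 7.8 52.9] 53.4 81.6
259 [142  81 183] [ 0.4582 -0.4343] rel [  40.  -752.6] 753.7 -87.0
214 [216 209 200] [0.3764 0.3498] rel [-41.8  31.5] 52.4 143.0
266 [140  80 180] [ 0.305  -0.4938] rel [-113.2 -812.1] 820.0 -97.9
267 [107 117 133] [0.411  0.2675] rel [ -7.2 -50.8] 51.3 -98.1
278 [211 203 191] [0.4588 0.2863] rel [ 40.6 -32. ] 51.7 -38.3
[209 148]
garlic [0.418963   0.30009515 0.03      ]
food_tub [ 0.29889348 -0.33034709  0.03      ]
[ 0.37278373 -0.157911    0.05      ]
```

View pics/fin.png

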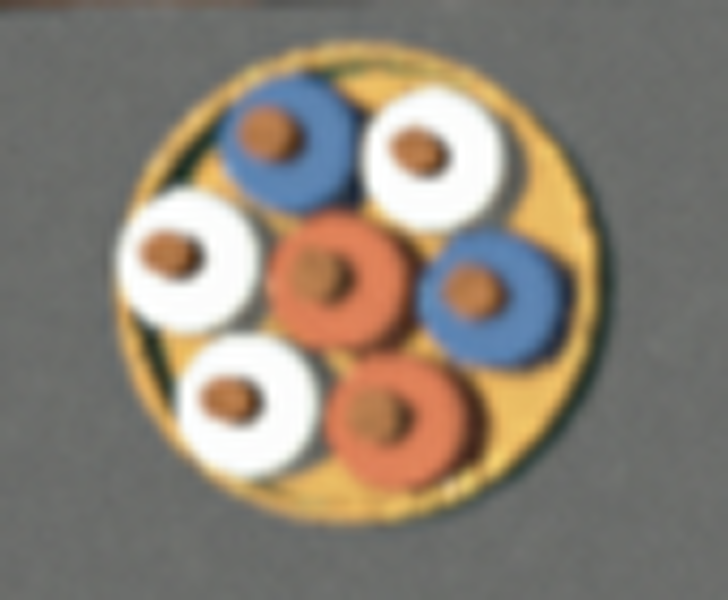

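View pics/fin2.png

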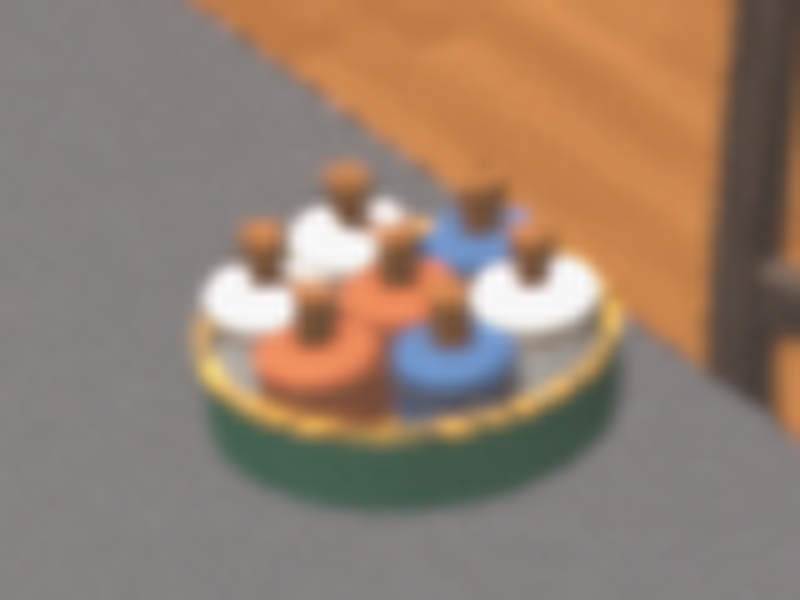

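The pictures show the ring of six round the terracotta pot at (340,280) in the top crop. All seven look upright and level in both views. The spice jar and food tub have not moved. The garlic "detection" landed inside the tin, so it is false: the arm hides the bulb, and nothing went near it. Handing in.

```bash
python3 -c "
from rig import env
print(env.close_job())"
```

```text
the job is handed in; nothing more can be done
None
```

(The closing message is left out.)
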